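# Walk the loaded paint tote over the lip of the drip tray

## Robot

A 6-joint arm with a two-finger parallel gripper is mounted at the origin on a cart in front of the work surface, level with it; the furniture and walls round the work are solid. World frame = base frame: x ahead of the robot, y to its left, z up, the work surface at z = 0. Lengths are in m, angles in degrees, forces in N, time in s.
With the tool pointing down it reaches from about 0.275 to 0.875 m from the base axis. Payload 12.5 kg.
Tool frame: the origin (TCP) lies at the very end of the fingers, on their centre line; the grasp point (between the pads) lies 19 mm behind it; z points along the fingers, x is the direction in which the jaws open and shut, and the axes are right-handed (so a half turn about z gives the same grasp; the last joint's range is limited). The gripper opens to 85 mm and grips with 20 to 120 N. Pads are 22 mm wide; open, the fingers measure 114 mm over their backs; the gripper's body (76 mm by 85 mm) begins 54 mm behind the grasp point. The pads swing forward as they close: fully open they stand 13 mm farther back than shut.
Start: joints at [66.486, 20.094, 94.641, -0, 65.266, -4.847], TCP at [0.176, 0.521, 0.231] pointing down, gripper open.
Joint ranges: [-157.81, 157.81], [-45, 120.19], [0.68, 151.7], [-89.99, 269.99], [4.06, 180], [-164.3, 164.3]. Speed limits (degrees/s): [127.2, 127.2, 159.86, 180, 180, 180].

## Interface

Orientations are given as a 3x3 rotation matrix whose columns are the frame's x, y, z axes.
In Python, from cell import monitor, snapshot, camera_model, robot gives the robot as it stands.
- The arm moves only by the tool apply_moves, never from a script. Its argument "steps" is a list of rows, each a list of 6 numbers: the shift along the tool's x, y, z in mm, then the turn, a rotation vector about the tool's x, y, z in degrees. A call has 1 to 20 rows; each row is the pose to reach, as a shift and turn from the pose measured when the call began, along the tool's axes at that moment; what a row does not reach only later rows make up. A row lasts 1/12 s, in which the tool goes at most 41.7 mm and 7.16 degrees, less where a joint would pass 70% of its speed; a pose out of reach is approached as far as the arm can. A call with a gripper value outside its range is refused whole. "fingers" is the opening, from -1 (shut) to 1 (fully open), set as the call begins (left out, the last holds). The fingers move at their own pace and stop on an object; "force" is the grip in N (left out, the last holds). Time passes only in rows, so rows that repeat a pose let the fingers close. It gives the time, the measured TCP pose, the force and the opening at its end, in the units of the state.
- monitor.sense(): the state, without advancing time (a new reading comes with each control period).
- snapshot(name): name is "scene" or "side" or "wrist"; returns the picture (420x560x3 uint8, red, green, blue); there is no depth.
- camera_model(name): a dict with "fov_y" (degrees; the focal length in pixels is half the picture's height over the tangent of half this angle, whatever the lens; pixels are square), "cx", "cy" (the principal point, pixels), "camera_from_world" (4x4, takes a point from world to camera coordinates). Camera axes: x right, y up, looking along -z (the intrinsics and any distortion apply to the point x, -y, -z); pixel columns grow to the right and rows downward; lengths in m; the calibration is good to about 2 mm. A picture is of the moment at which its call begins: read the wrist's pose just before it. camera_model takes no time and is no camera call; for the wrist camera it gives the pose at the moment of the call.
- robot.finish_job(): hands the job in, once; it reports no verdict.
The state is a dict: "time": time; "qpos": joint angles; "joint_velocities": joint speeds; "joint_torque": joint torques, N m; "tool_pos": TCP position; "orientation": TCP orientation; "ft_force": force on the tool from outside, world axes, zero at the start; "torque": the same for the moment, N m; "opening": finger opening in m.
Only numpy, scipy, OpenCV 4.12 (cv2) and the standard library are available. Lean on these libraries where they do the work, as an engineer would, in place of code of your own. Each camera call takes 0.05 s, during which the arm holds its last target. There are 200 camera calls.

## Task

The wooden tote belongs in the metal drip tray. First stand the little bottle that is in the tray upright in the tote's empty middle compartment; then lift the end of the tote that faces the tray up on to the tray's raised lip while its other end stays on the table, and push the tote on over the lip until it stands flat on the tray floor, inside the lip all round. Never carry the tote clear of everything, keep the jars and the bottle upright in it, and leave all other things where they are.

Things in the scene. Friction and masses are not known exactly. Their poses are not given: they have to be found in the camera images.
- tote: open plywood tote, 130 (x) x 210 (y) x 117 mm over its bars' uprights, about 0.8 kg loaded. Origin: centre of its underside; y its long axis, z up. Walls 8 mm thick, 45 mm high; floor 6 mm thick. Three compartments, a jar in each end one (65 mm long), the middle one empty. It starts on the table beside the tray, which may lie to its left or its right, and up to 0.5 rad askew to it
- cell (a point): centre of the floor (6 mm above the tote's underside) of the tote's empty middle compartment, 52 mm (y) x 114 mm (x), between two cross dividers 35 mm high
- bar_a (a point): middle of the grab bar over end a (-y) of the tote: a 14 mm round wooden bar along the tote's x, 114 mm free between its two uprights, centre 105 mm above the tote's underside and 12 mm inboard of the end's outer face; end board below it reaches 45 mm. Pinched across (along the tote's y) the bar can turn in the fingers
- bar_b (a point): middle of the grab bar over end b (+y) of the tote: a 14 mm round wooden bar along the tote's x, 114 mm free between its two uprights, centre 105 mm above the tote's underside and 12 mm inboard of the end's outer face; end board below it reaches 45 mm. Pinched across (along the tote's y) the bar can turn in the fingers
- foot_a (a point): middle of the bottom edge of end a of the tote (105 mm from its centre along its -y); z = 0 on the table, 4 mm on the tray floor, 18 mm on the lip
- foot_b (a point): middle of the bottom edge of end b of the tote (105 mm from its centre along its +y); z = 0 on the table, 4 mm on the tray floor, 18 mm on the lip
- drip_tray: bare metal drip tray fixed to the table, 220 (x) x 290 (y) mm outside. Origin: centre of its underside; y is its long axis. Floor top 4 mm above the table; a rolled round-topped lip 12 mm thick runs all round, its top 18 mm above the table and its centre line 104 mm (x) and 139 mm (y) from the origin. Space inside the lip 196 x 266 mm
- bottle_mid (a point): centre, half-way up, of a little round brown bottle, 31 mm across, 74 mm high (straight body to about 40 mm above its base, narrower neck and black cap above), about 0.06 kg; it starts upright on the tray floor
- jar_1: paint jar, 58 mm across, 66 mm high, about 0.16 kg, loose in the tote's -y end compartment; origin at the centre of its underside
- jar_2: paint jar, same size, loose in the tote's +y end compartment; origin at the centre of its underside
- oil: tall round pale plastic oil bottle, 67 mm across, 193 mm high; a bystander; origin at the centre of its underside
- tube_a: small paint tube, 38 x 118 x 29 mm, lying along its y; a bystander; origin at the centre of its underside
- felt_pen: marker pen, 17 mm thick, 128 mm long along its y, lying near the table's front edge; a bystander; origin at the centre of its underside
- paint_tin_box: flat closed black tin paint box, 68 (x) x 165 (y) x 34 mm, fixed to the table on the side of the tote away from the drip tray; a bystander; origin at the centre of its underside
Not all that is in view belongs to the job. What is shaped like the jar_2 but green or red is not meant.

How it is judged (in metres and radians):
On the way, in this order (a step that is already met when the one before it is completed fails the run):
1. the bottle stands upright on the floor of the tote's middle compartment (x of bottle_mid in the frame of tote between -0.057 and 0.057 m and y of bottle_mid in the frame of tote between -0.026 and 0.026 m and z of bottle_mid in the frame of tote between 0.03 and 0.05 m and angle between bottle_mid's own z axis and vertical below 0.3 rad), for 0.2 s.
2. the tote's leading end is raised over the tray's lip while its other end is on the table (((height (world z) of foot_a above 0.015 m and height (world z) of foot_b below 0.01 m and y of foot_a in the frame of drip_tray between -0.143 and 0.143 m and x of foot_a in the frame of drip_tray between -0.1 and 0.1 m) or (height (world z) of foot_b above 0.015 m and height (world z) of foot_a below 0.01 m and y of foot_b in the frame of drip_tray between -0.143 and 0.143 m and x of foot_b in the frame of drip_tray between -0.1 and 0.1 m))), for 0.2 s.
At the end, for the whole second after the job is handed in: the tote rests flat (within 0.05 rad, both ends within 5 mm of the tray floor) and still inside the tray's lip, its centre within 75 mm of the tray's; the bottle stands upright (within 0.3 rad) on the floor of its middle compartment and each jar upright in its own compartment (all of step 1 and angle between tote's own z axis and vertical below 0.05 rad and height (world z) of each of tote, foot_a, foot_b below 0.009 m and horizontal distance between tote and drip_tray below 0.075 m and linear speed of tote below 0.02 m/s and x of jar_1 in the frame of tote between -0.05 and 0.05 m and y of jar_1 in the frame of tote between -0.1145 and -0.0145 m and z of each of jar_1, jar_2 in the frame of tote below 0.03 m and angle between each of jar_1, jar_2's own z axis and vertical below 0.3 rad and x of jar_2 in the frame of tote between -0.05 and 0.05 m and y of jar_2 in the frame of tote between 0.0145 and 0.1145 m); the robot touches nothing.
It fails at once if the tote is carried: both its ends are more than 40 mm above the table at once (height (world z) of each of foot_a, foot_b above 0.04 m).
It fails at once if the bottle or a jar falls over (angle between any of bottle_mid, jar_1, jar_2's own z axis and vertical above 0.7 rad).
It fails at once if a bystander is moved by more than 30 mm (distance of any of oil, tube_a, felt_pen from where it was at the start of the episode above 0.03 m).
It also fails if it takes over 72 s, if anything falls off the work surface, if the arm or the gripper's body presses on something with over 40 N, if the wrist force passes 120 N, or if a joint passes its speed limit or range.

## Working session

There is one attempt and no reset: what is moved stays moved. The work goes in short steps, Python scripts to look and compute and a tool call to move; the robot and the scene stay as the last step left them, time stands still between calls to the robot, and variables do not carry over. Pictures are saved under pics/ and viewed, about 8 in all and at most 12, crops included, and the job is handed in when it is done.

Besides the shell and the picture viewer there is one more tool, called in YAML: its name, and indented under it one key for each argument. apply_moves: Moves the arm, as the interface text tells. Its arguments: {"type":"object","properties":{"steps":{"type":"array"},"fingers":{"type":"number"},"force":{"type":"number"}},"required":["steps"]}

```bash
mkdir -p pics; ls; cat > h.py <<'E'
import numpy as np, cv2
from cell import monitor, snapshot, camera_model, robot
def snap(n,f):
    m=camera_model(n); p=snapshot(n); cv2.imwrite('pics/'+f,cv2.cvtColor(p,cv2.COLOR_RGB2BGR)); np.savez('pics/'+f+'.npz',T=m['camera_from_world'],f=210/np.tan(np.radians(m['fov_y']/2)),c=[m['cx'],m['cy']]); 
    print({k:v for k,v in m.items() if k!='camera_from_world'}); return p
def ray(f,u,v,z):
    d=np.load('pics/'+f+'.npz'); T=d['T'];R=T[:3,:3];o=-R.T@T[:3,3]
    r=R.T@np.array([(u-d['c'][0])/d['f'],-(v-d['c'][1])/d['f'],-1]); return o+r*(z-o[2])/r[2]
def proj(f,P):
    d=np.load('pics/'+f+'.npz');P=np.atleast_2d(P); q=P@d['T'][:3,:3].T+d['T'][:3,3]
    return np.c_[d['c'][0]+d['f']*q[:,0]/-q[:,2], d['c'][1]-d['f']*q[:,1]/-q[:,2]]
E
python3 - <<'E'
from h import *
a=snap('scene','s1.png');b=snap('side','d1.png');c=snap('wrist','w1.png')
for n in ('scene','side','wrist'):
    T=camera_model(n)['camera_from_world'];print(n,np.round(-np.array(T)[:3,:3].T@np.array(T)[:3,3],3))
print({k:np.round(v,3) for k,v in monitor.sense().items()})
E
```

```text
pics
{'fov_y': 57.730053013788215, 'cx': 284.63076265642746, 'cy': 210.99224548736163}
{'fov_y': 50.36783738611151, 'cx': 279.5453149992977, 'cy': 206.3668449359082}
{'fov_y': 61.06361293467186, 'cx': 276.9137497631111, 'cy': 211.54897772261856}
scene [-0.035 -0.8    0.689]
side [0.291 0.981 0.615]
wrist [0.098 0.547 0.373]
{'time': np.float64(0.15), 'qpos': array([66.485, 20.117, 94.666,  0.   , 65.264, -4.847]), 'joint_velocities': array([ 0.045, -0.091, -0.095,  0.049, -0.108, -0.04 ]), 'joint_torque': array([ 1.0000e-03, -5.0625e+01, -2.9150e+01, -0.0000e+00,  3.0000e-03,
       -0.0000e+00]), 'tool_pos': array([0.176, 0.521, 0.231]), 'orientation': array([[ 0.32 ,  0.947, -0.   ],
       [ 0.947, -0.32 , -0.001],
       [-0.001, -0.   , -1.   ]]), 'ft_force': array([-0.579, -0.243,  0.197]), 'torque': array([ 0.002, -0.025,  0.052]), 'opening': np.float64(0.085)}
```

View pics/s1.png

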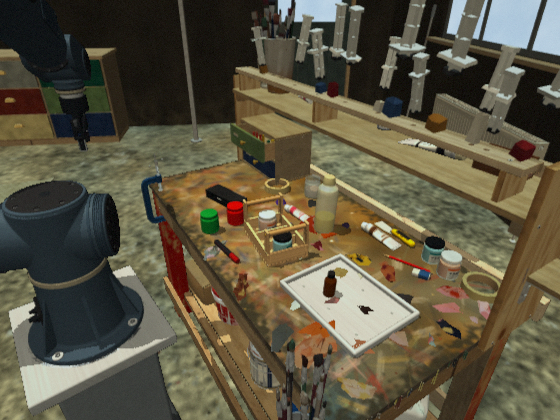

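View pics/d1.png

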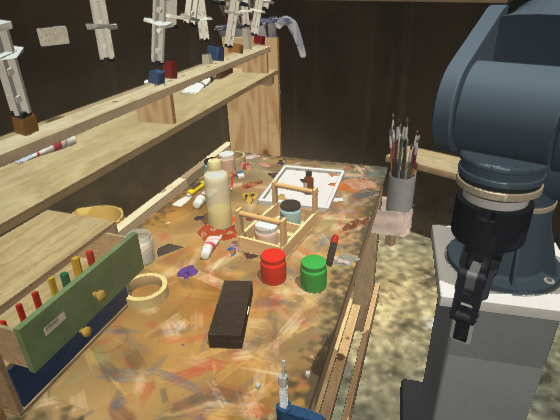

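```bash
python3 - <<'E'
from h import *
def s(f,l):
    for n,u,v,z in l: print(f[0],n,np.round(ray(f,u,v,z)[:2],3))
s('s1.png',[('tr1',281,281,.015),('tr2',341,256,.015),('tr3',418,312,.015),('tr4',352,350,.015),('bot',329,295,.004),('cap',331,271,.078),('t1',262,264,0),('t2',309,256,0),('t3',245,234,0),('oil',325,231,0),('green',210,233,0),('pen',214,241,.01),('pen2',238,261,.01)])
s('d1.png',[('tr1',260,205,.015),('tr2',283,166,.015),('tr3',344,170,.015),('tr4',330,209,.015),('bot',308,192,.004),('cap',309,171,.078),('t1',281,253,0),('t2',236,240,0),('t3',320,212,0),('oil',217,230,0),('green',313,290,0),('box1',208,342,0),('box2',247,348,0),('box3',252,283,.034)])
E
```

```text
s tr1 [ 0.441 -0.179]
s tr2 [ 0.648 -0.198]
s tr3 [ 0.637 -0.47 ]
s tr4 [ 0.427 -0.451]
s bot [ 0.515 -0.288]
s cap [ 0.52  -0.283]
s t1 [ 0.453 -0.073]
s t2 [ 0.587 -0.126]
s t3 [0.499 0.088]
s oil [ 0.718 -0.056]
s green [0.411 0.162]
s pen [0.393 0.1  ]
s pen2 [ 0.399 -0.03 ]
d tr1 [ 0.639 -0.15 ]
d tr2 [ 0.642 -0.462]
d tr3 [ 0.425 -0.464]
d tr4 [ 0.433 -0.164]
d bot [ 0.52  -0.288]
d cap [ 0.516 -0.284]
d t1 [0.523 0.067]
d t2 [0.655 0.03 ]
d t3 [ 0.462 -0.168]
d oil [ 0.723 -0.009]
d green [0.42  0.198]
d box1 [0.588 0.395]
d box2 [0.511 0.395]
d box3 [0.544 0.244]
```

apply_moves:
  steps:
    - [-569,566,-190,0,0,87]
    - [-569,566,-190,0,0,87]
    - [-569,566,-190,0,0,87]
    - [-569,566,-190,0,0,87]
    - [-569,566,-190,0,0,87]
    - [-569,566,-190,0,0,87]
    - [-569,566,-190,0,0,87]
    - [-569,566,-190,0,0,87]
    - [-569,566,-190,0,0,87]
    - [-569,566,-190,0,0,87]
    - [-569,566,-190,0,0,87]
    - [-569,566,-190,0,0,87]
    - [-569,566,-190,0,0,87]
    - [-569,566,-190,0,0,87]
    - [-569,566,-190,0,0,87]
    - [-569,566,-190,0,0,87]
    - [-569,566,-190,0,0,87]
    - [-569,566,-190,0,0,87]
    - [-569,566,-190,0,0,87]
    - [-569,566,-190,0,0,87]

```text
time: 1.82
tool_pos: [0.5307, -0.202, 0.4215]
orientation: [[0.963, -0.271, -0.0], [-0.271, -0.963, -0.001], [-0.0, 0.001, -1.0]]
ft_force: [0.9, 1.4, -0.5]
opening: 0.0856
```

```bash
python3 - <<'E'
from h import *
snap('wrist','w2.png');s=monitor.sense();print(s['time'],s['tool_pos'],np.round(s['orientation'],3))
E
```

```text
{'fov_y': 61.06361293467186, 'cx': 276.9137497631111, 'cy': 211.54897772261856}
1.8667 [ 0.53213808 -0.2056359   0.42166599] [[ 0.962 -0.273  0.   ]
 [-0.273 -0.962 -0.003]
 [ 0.001  0.002 -1.   ]]
```

View pics/w2.png

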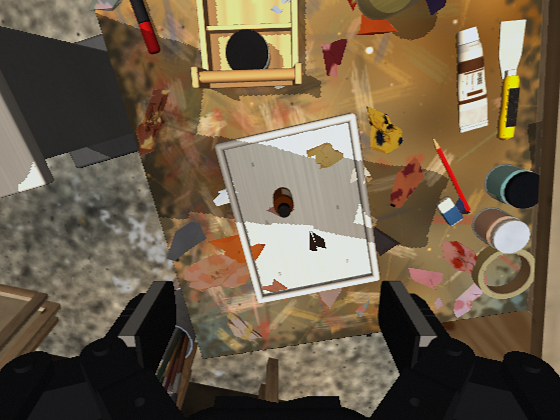

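```bash
python3 - <<'E'
from h import *
f='w2.png'
for n,u,v,z in [('tr1',217,145,.012),('tr2',354,113,.012),('tr3',381,275,.012),('tr4',260,303,.012),('cap',285,210,.078),('base',282,191,.004),('barL',193,77,.105),('barR',301,74,.105),('footline',235,86,.04),('jar',247,51,.072)]: print(n,np.round(ray(f,u,v,z),3))
E
```

```text
tr1 [ 0.442 -0.173  0.012]
tr2 [ 0.655 -0.184  0.012]
tr3 [ 0.644 -0.464  0.012]
tr4 [ 0.426 -0.461  0.012]
cap [ 0.52  -0.282  0.078]
base [ 0.518 -0.273  0.004]
barL [ 0.459 -0.08   0.105]
barR [ 0.586 -0.112  0.105]
footline [ 0.498 -0.101  0.04 ]
jar [ 0.529 -0.066  0.072]
```

apply_moves:
  steps:
    - [9,79,200,0,0,-2]
    - [9,79,200,0,0,-2]
    - [9,79,200,0,0,-2]
    - [9,79,200,0,0,-2]
    - [9,79,200,0,0,-2]
    - [9,79,300,0,0,-2]
    - [9,79,300,0,0,-2]
    - [9,79,300,0,0,-2]
    - [9,79,370,0,0,-2]
    - [9,79,370,0,0,-2]
    - [9,79,404,0,0,-2]
    - [9,79,404,0,0,-2]
    - [9,79,404,0,0,-2]
    - [9,79,404,0,0,-2]

```text
time: 3.03
tool_pos: [0.5201, -0.2856, 0.0196]
orientation: [[0.971, -0.239, 0.002], [-0.239, -0.971, -0.004], [0.002, 0.003, -1.0]]
ft_force: [0.5, -0.1, 0.2]
opening: 0.0853
```

apply_moves:
  steps:
    - [0,0,0,0,0,0]
    - [0,0,0,0,0,0]
    - [0,0,0,0,0,0]
    - [0,0,0,0,0,0]
    - [0,0,0,0,0,0]
    - [0,0,0,0,0,0]
  fingers: -1
  force: 25

```text
time: 3.53
tool_pos: [0.5204, -0.2857, 0.0203]
orientation: [[0.971, -0.239, 0.002], [-0.239, -0.971, -0.004], [0.003, 0.003, -1.0]]
ft_force: [-0.5, 1.7, 7.3]
opening: 0.0298
```

apply_moves:
  steps:
    - [0,0,-60,0,0,0]
    - [0,0,-120,0,0,0]
    - [0,0,-180,0,0,0]
    - [0,0,-220,0,0,0]
    - [0,0,-250,0,0,0]
    - [0,0,-250,0,0,0]
    - [-47,-252,-250,0,0,0]
    - [-47,-252,-250,0,0,0]
    - [-47,-252,-250,0,0,0]
    - [-47,-252,-250,0,0,0]
    - [-47,-252,-250,0,0,0]
    - [-47,-252,-250,0,0,0]
    - [-47,-252,-250,0,0,0]
    - [-47,-252,-250,0,0,0]
    - [-47,-252,-250,0,0,0]
    - [-47,-252,-250,0,0,0]
    - [-47,-252,-250,0,0,0]

```text
time: 4.95
tool_pos: [0.5344, -0.0301, 0.2692]
orientation: [[0.971, -0.241, 0.002], [-0.241, -0.971, -0.004], [0.003, 0.004, -1.0]]
ft_force: [-0.1, -0.2, -0.3]
opening: 0.0296
```

```bash
python3 - <<'E'
from h import *
snap('wrist','w3.png');s=monitor.sense();print(s['time'],s['tool_pos'],np.round(s['orientation'],3),s['opening'])
E
```

```text
{'fov_y': 61.06361293467186, 'cx': 276.9137497631111, 'cy': 211.54897772261856}
5.0 [ 0.53442556 -0.03005032  0.26918191] [[ 0.971 -0.241  0.002]
 [-0.241 -0.971 -0.004]
 [ 0.003  0.003 -1.   ]] 0.029414700498103966
```

View pics/w3.png

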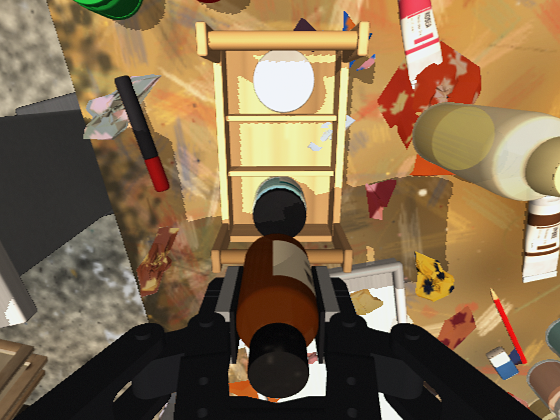

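```bash
python3 - <<'E'
from h import *
f='w3.png'
P={}
for n,u,v,z in [('bL',199,40,.105),('bR',368,39,.105),('aL',213,253,.105),('aR',352,252,.105),('d1L',229,118,.041),('d1R',336,118,.041),('d2L',231,172,.041),('d2R',335,173,.041),('jar2',284,81,.072),('jar1',280,213,.072),('penA',122,82,.015),('penB',157,189,.015)]: P[n]=ray(f,u,v,z);print(n,np.round(P[n],3))
c=(P['bL']+P['bR']+P['aL']+P['aR'])/4;y=(P['bL']+P['bR']-P['aL']-P['aR'])/2
print(c,np.linalg.norm(y),np.degrees(np.arctan2(-y[0],y[1])))
c=(P['d1L']+P['d1R']+P['d2L']+P['d2R'])/4;print(c)
for a,b in ('bL bR','aL aR'):0
E
python3 - <<'E' 2>/dev/null
E
```

```text
bL [0.505 0.101 0.105]
bR [0.633 0.07  0.105]
aL [ 0.461 -0.077  0.105]
aR [ 0.589 -0.108  0.105]
d1L [0.501 0.036 0.041]
d1R [0.606 0.01  0.041]
d2L [ 0.488 -0.018  0.041]
d2R [ 0.594 -0.046  0.041]
jar2 [0.563 0.056 0.072]
jar1 [ 0.529 -0.065  0.072]
penA [0.4   0.097 0.015]
penB [ 0.395 -0.021  0.015]
[ 0.54659781 -0.00362299  0.105     ] 0.18280149066125 -13.904872007098245
[ 0.54739978 -0.0044739   0.041     ]Traceback (most recent call last):
  File "<stdin>", line 8, in <module>
ValueError: too many values to unpack (expected 2)
```

apply_moves:
  steps:
    - [6,-28,80,0,0,0]
    - [6,-28,80,0,0,0]
    - [6,-28,80,0,0,0]
    - [6,-28,80,0,0,0]
    - [6,-28,120,0,0,0]
    - [6,-28,160,0,0,0]
    - [6,-28,190,0,0,0]
    - [6,-28,215,0,0,0]
    - [6,-28,230,0,0,0]
    - [6,-28,240,0,0,0]
    - [6,-28,245,0,0,0]
    - [6,-28,245,0,0,0]
    - [6,-28,245,0,0,0]
    - [6,-28,245,0,0,0]

```text
time: 6.17
tool_pos: [0.5484, -0.0055, 0.0255]
orientation: [[0.971, -0.241, 0.004], [-0.241, -0.971, -0.004], [0.005, 0.003, -1.0]]
ft_force: [0.2, 0.0, -0.2]
opening: 0.0296
```

apply_moves:
  steps:
    - [0,0,3,0,0,0]
    - [0,0,3,0,0,0]
    - [0,0,3,0,0,0]
    - [0,0,3,0,0,0]

```text
time: 6.5
tool_pos: [0.5485, -0.0055, 0.0227]
orientation: [[0.971, -0.241, 0.005], [-0.241, -0.971, -0.004], [0.006, 0.003, -1.0]]
ft_force: [0.2, -0.2, -0.8]
opening: 0.0295
```

apply_moves:
  steps:
    - [0,0,0,0,0,0]
    - [0,0,0,0,0,0]
    - [0,0,0,0,0,0]
    - [0,0,0,0,0,0]
    - [0,0,0,0,0,0]
  fingers: 0.25

```text
time: 6.92
tool_pos: [0.5485, -0.0055, 0.0227]
orientation: [[0.971, -0.241, 0.005], [-0.241, -0.971, -0.004], [0.006, 0.003, -1.0]]
ft_force: [-0.1, -0.3, 0.1]
opening: 0.0531
```

apply_moves:
  steps:
    - [0,0,-40,0,0,0]
    - [0,0,-80,0,0,0]
    - [0,0,-120,0,0,0]
    - [0,0,-160,0,0,0]
    - [0,0,-200,0,0,0]
    - [0,0,-230,0,0,-7]
    - [-2,88,-230,0,0,-90]
    - [-2,88,-230,0,0,-90]
    - [-2,88,-230,0,0,-90]
    - [-2,88,-230,0,0,-90]
    - [-2,88,-230,0,0,-90]
    - [-2,88,-230,0,0,-90]
    - [-2,88,-230,0,0,-90]
    - [-2,88,-230,0,0,-90]
    - [-2,88,-230,0,0,-90]
    - [-2,88,-230,0,0,-90]
    - [-2,88,-230,0,0,-90]
    - [-2,88,-230,0,0,-90]
    - [-2,88,-230,0,0,-90]
    - [-2,88,-230,0,0,-90]

```text
time: 8.58
tool_pos: [0.5243, -0.0894, 0.253]
orientation: [[0.244, 0.97, 0.005], [0.97, -0.244, -0.004], [-0.003, 0.005, -1.0]]
ft_force: [0.6, -0.1, 0.0]
opening: 0.0535
```

```bash
python3 - <<'E'
from h import *
snap('wrist','w4.png');s=monitor.sense();print(s['time'],s['tool_pos'],np.round(s['orientation'],3),s['opening'])
E
```

```text
{'fov_y': 61.06361293467186, 'cx': 276.9137497631111, 'cy': 211.54897772261856}
8.6333 [ 0.52425188 -0.08943621  0.25297418] [[ 0.244  0.97   0.005]
 [ 0.97  -0.244 -0.004]
 [-0.003  0.005 -1.   ]] 0.053233141027911116
```

View pics/w4.png

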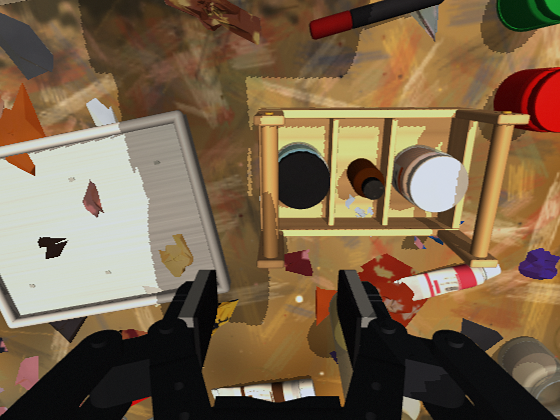

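```bash
python3 - <<'E'
from h import *
f='w4.png'
for n,u,v,z in [('aL',268,117,.105),('aR',271,262,.105),('bL',512,117,.105),('bR',483,258,.105),('trL',184,113,.012),('trR',228,291,.012),('capb',373,188,.08),('jar1',303,179,.072)]: print(n,np.round(ray(f,u,v,z),3))
E
```

```text
aL [ 0.462 -0.081  0.105]
aR [ 0.585 -0.111  0.105]
bL [0.509 0.105 0.105]
bR [0.628 0.075 0.105]
trL [ 0.442 -0.169  0.012]
trR [ 0.656 -0.186  0.012]
capb [ 0.548 -0.005  0.08 ]
jar1 [ 0.526 -0.065  0.072]
```

apply_moves:
  steps:
    - [-5,1,40,0,0,0]
    - [-5,1,80,0,0,0]
    - [-5,1,110,0,0,0]
    - [-5,1,135,0,0,0]
    - [-5,1,150,0,0,0]
    - [-5,1,160,0,0,0]
    - [-5,1,165,0,0,0]
    - [-5,1,166,0,0,0]
    - [-5,1,166,0,0,0]
    - [-5,1,166,0,0,0]

```text
time: 9.47
tool_pos: [0.5254, -0.0954, 0.088]
orientation: [[0.245, 0.97, 0.006], [0.97, -0.245, -0.005], [-0.003, 0.007, -1.0]]
ft_force: [0.4, -0.0, 0.6]
opening: 0.053
```

apply_moves:
  steps:
    - [0,0,0,0,0,0]
    - [0,0,0,0,0,0]
    - [0,0,0,0,0,0]
    - [0,0,0,0,0,0]
    - [0,0,0,0,0,0]
    - [0,0,0,0,0,0]
  fingers: -1
  force: 50

```text
time: 9.97
tool_pos: [0.5256, -0.0956, 0.0886]
orientation: [[0.245, 0.97, 0.007], [0.97, -0.245, -0.005], [-0.003, 0.008, -1.0]]
ft_force: [-3.1, -0.8, 5.8]
opening: 0.0124
```

apply_moves:
  steps:
    - [0,0,-7,0,0,0]
    - [0,0,-14,0,0,0]
    - [0,0,-21,0,0,0]
    - [0,0,-28,0,0,0]
    - [0,0,-33,0,0,0]
    - [-8,2,-33,0,0,0]
    - [-16,5,-33,0,0,-1]
    - [-24,7,-33,0,0,-1]
    - [-32,9,-33,0,0,-1]
    - [-40,12,-33,0,0,-2]
    - [-48,14,-33,0,0,-2]
    - [-56,16,-33,0,0,-2]
    - [-64,18,-33,0,0,-3]
    - [-71,20,-33,0,0,-3]
    - [-77,22,-33,0,0,-3]
    - [-77,22,-33,0,0,-3]
    - [-77,22,-33,0,0,-3]
    - [-77,22,-33,0,0,-3]
    - [-77,22,-33,0,0,-3]
    - [-77,22,-33,0,0,-3]

```text
time: 11.63
tool_pos: [0.528, -0.1753, 0.1222]
orientation: [[0.194, 0.981, 0.007], [0.981, -0.194, -0.005], [-0.004, 0.008, -1.0]]
ft_force: [-0.3, -3.1, -3.9]
opening: 0.0121
```

```bash
python3 - <<'E'
from h import *
snap('scene','s5.png');snap('side','d5.png')
a=cv2.imread('pics/s5.png')[180:360,220:440];b=cv2.imread('pics/d5.png')[140:300,180:400]
b=cv2.resize(b,(480,349));a=cv2.resize(a,(480,393));
o=np.zeros((393,800,3),np.uint8);o[:,:400]=a[:,30:430];o[:349,400:]=b[:,40:440];cv2.imwrite('pics/c5.png',o)
E
```

```text
{'fov_y': 57.730053013788215, 'cx': 284.63076265642746, 'cy': 210.99224548736163}
{'fov_y': 50.36783738611151, 'cx': 279.5453149992977, 'cy': 206.3668449359082}
```

View pics/c5.png

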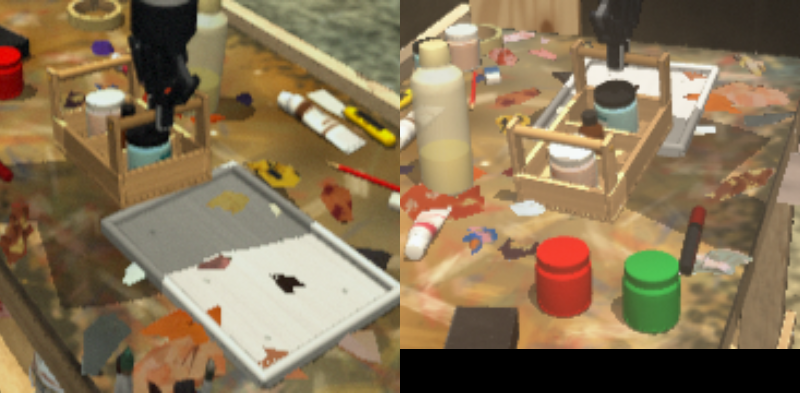

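apply_moves:
  steps:
    - [-9,2,-1,0,0,0]
    - [-19,4,-1,0,0,-1]
    - [-28,7,-1,0,0,-1]
    - [-37,9,-1,0,0,-2]
    - [-47,11,-1,0,0,-2]
    - [-56,13,-1,0,0,-2]
    - [-65,15,-1,0,0,-3]
    - [-75,18,-1,0,0,-3]
    - [-84,20,-1,0,0,-4]
    - [-92,22,-1,0,0,-4]
    - [-97,23,2,0,0,-4]
    - [-102,24,5,0,0,-4]
    - [-107,25,8,0,0,-5]
    - [-112,26,11,0,0,-5]
    - [-117,27,14,0,0,-5]
    - [-122,28,17,0,0,-5]
    - [-127,29,20,0,0,-5]
    - [-132,30,23,0,0,-6]
    - [-137,31,26,0,0,-6]
    - [-137,31,26,0,0,-6]

```text
time: 13.4
tool_pos: [0.5321, -0.317, 0.0966]
orientation: [[0.09, 0.996, 0.007], [0.996, -0.09, -0.006], [-0.005, 0.008, -1.0]]
ft_force: [0.7, -0.4, 0.1]
opening: 0.0119
```

apply_moves:
  steps:
    - [-7,1,1,0,0,0]
    - [-14,2,2,0,0,0]
    - [-21,3,3,0,0,0]
    - [-28,4,3,0,0,-1]
    - [-35,5,3,0,0,-1]
    - [-42,6,3,0,0,-1]
    - [-49,7,3,0,0,-1]
    - [-56,8,3,0,0,-1]
    - [-63,10,3,0,0,-2]
    - [-70,11,3,0,0,-2]
    - [-77,12,3,0,0,-2]
    - [-84,13,3,0,0,-2]
    - [-90,14,3,0,0,-2]
    - [-95,15,3,0,0,-2]
    - [-95,15,3,0,0,-2]
    - [-95,15,3,0,0,-2]
    - [-95,15,3,0,0,-2]

```text
time: 14.82
tool_pos: [0.5389, -0.4133, 0.0949]
orientation: [[0.055, 0.998, 0.008], [0.998, -0.055, -0.007], [-0.006, 0.009, -1.0]]
ft_force: [0.3, 4.3, 4.9]
opening: 0.012
```

```bash
python3 - <<'E'
from h import *
snap('scene','s6.png');snap('side','d6.png')
a=cv2.imread('pics/s6.png')[180:360,240:440];b=cv2.imread('pics/d6.png')[130:250,220:360]
a=cv2.resize(a,(400,360),interpolation=2);b=cv2.resize(b,(400,343),interpolation=2)
o=np.zeros((360,800,3),np.uint8);o[:,:400]=a;o[:343,400:]=b;cv2.imwrite('pics/c6.png',o)
E
```

```text
{'fov_y': 57.730053013788215, 'cx': 284.63076265642746, 'cy': 210.99224548736163}
{'fov_y': 50.36783738611151, 'cx': 279.5453149992977, 'cy': 206.3668449359082}
```

View pics/c6.png

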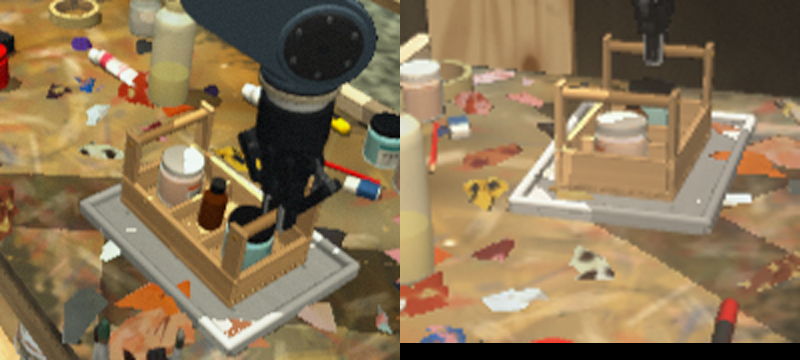

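apply_moves:
  steps:
    - [0,0,0,0,0,0]
    - [0,0,0,0,0,0]
    - [0,0,0,0,0,0]
    - [0,0,0,0,0,0]
    - [0,0,0,0,0,0]
  fingers: 0.2

```text
time: 15.33
tool_pos: [0.5388, -0.4134, 0.095]
orientation: [[0.055, 0.998, 0.008], [0.998, -0.055, -0.007], [-0.007, 0.009, -1.0]]
ft_force: [0.3, 1.1, -0.2]
opening: 0.0512
```

apply_moves:
  steps:
    - [0,0,-15,0,0,0]
    - [0,0,-35,0,0,0]
    - [0,0,-65,0,0,0]
    - [0,0,-100,0,0,0]
    - [0,0,-140,0,0,0]
    - [0,0,-180,0,0,0]
    - [0,0,-220,0,0,0]
    - [0,0,-260,0,0,0]
    - [40,0,-300,0,0,0]
    - [80,0,-300,0,0,0]
    - [80,0,-300,0,0,0]
    - [80,0,-300,0,0,0]
    - [80,0,-300,0,0,0]
    - [80,0,-300,0,0,0]

```text
time: 16.5
tool_pos: [0.5405, -0.3321, 0.3936]
orientation: [[0.056, 0.998, 0.007], [0.998, -0.056, -0.007], [-0.007, 0.008, -1.0]]
ft_force: [1.0, -0.7, -0.4]
opening: 0.0512
```

```bash
python3 - <<'E'
from h import *
s=monitor.sense();snap('wrist','w7.png');print(s['time'],s['tool_pos'],s['ft_force'])
E
```

```text
{'fov_y': 61.06361293467186, 'cx': 276.9137497631111, 'cy': 211.54897772261856}
16.5 [ 0.54048556 -0.33213033  0.39355124] [ 1.0024313  -0.68352555 -0.43500125]
```

View pics/w7.png

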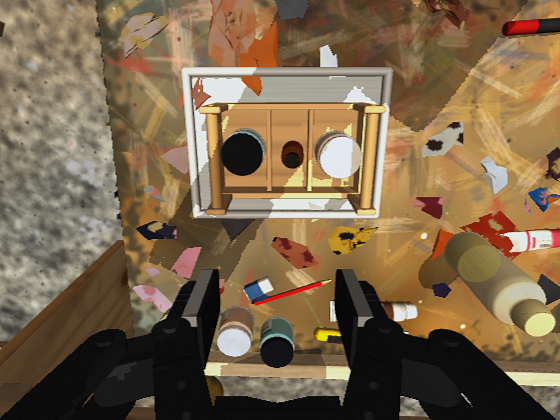

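```bash
python3 - <<'E'
from h import *
f='w7.png'
P={n:ray(f,u,v,z) for n,u,v,z in [('aL',211,108,.109),('aR',218,211,.109),('bL',381,107,.109),('bR',369,212,.109),('t1',183,69,.012),('t2',391,69,.012),('t3',380,217,.012),('t4',194,217,.012)]}
for n in P: print(n,np.round(P[n][:2],3))
print(sum(P[k] for k in ('aL','aR','bL','bR'))/4, sum(P['t%d'%i] for i in range(1,5))/4)
for e in 'ab': print(np.linalg.norm(P[e+'L']-P[e+'R']))
E
```

```text
aL [ 0.474 -0.406]
aR [ 0.599 -0.412]
bL [ 0.484 -0.211]
bR [ 0.611 -0.221]
t1 [ 0.425 -0.457]
t2 [ 0.441 -0.173]
t3 [ 0.655 -0.18 ]
t4 [ 0.64 -0.47]
[ 0.54206193 -0.31261155  0.109     ] [ 0.5400878  -0.31991464  0.012     ]
0.12551777201451197
0.12764918867083197
```

```bash
python3 -c "
from cell import robot; print(robot.finish_job())"
```

```text
the job is handed in; nothing more can be done
None
```

The tote is standing in the drip tray with the bottle in its middle compartment, and I handed the job in at about 16.6 s of the 72 s allowed. No verdict was reported, so the result rests on my own checks.

**What I did:**
- I gripped the bottle in the tray and stood it upright in the tote's middle compartment.
- I pinched bar_a and raised that end of the tote about 35 mm over the tray's lip, with the other end still on the table, and paused there. The wrist carried about 4 N, roughly half the tote's weight.
- I pulled the tote on over the lip, lowered its front end to the tray floor, and pulled until its back end dropped inside. I straightened it to the tray on the way, then let go and moved the arm clear.

**What the last checks showed:**
- **Position:** the tote's centre measured about 8 mm from the tray's centre, against the 75 mm allowed. Its back end was about 18 mm inside the lip and its long axis within a degree or so of the tray's.
- **Bottle and jars:** the bottle and both jars looked upright in their own compartments, and the arm was touching nothing.
- **Bystanders:** I measured the pen only before moving the tote, and did not measure the other bystanders' shifts. Those in view looked undisturbed in the last pictures.
- **Small disagreement:** the bar spacing measured 193 mm instead of 186 mm, and the apparent bar lengths differed by 2 mm. I put this down to pixel reading error. The side view, taken while bar_a was still gripped, and the clearance to the lip both agree with the tote lying flat, but I did not measure its tilt directly.

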